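# Change over the parts on an inspection bench

### The arm

A 6-joint arm with a two-finger parallel gripper is mounted at the origin on the work surface. World frame = base frame: x ahead of the robot, y to its left, z up, the work surface at z = 0. Lengths are in m, angles in rad, forces in N, time in s.
With the tool pointing down it reaches from about 0.325 to 0.85 m from the base axis. Payload 4.4 kg.
Tool frame: the origin (TCP) lies where the fingers leave the gripper's body, on its centre line; the fingertips stand 97 mm ahead of it and the grasp point (between the pads) lies 78 mm ahead of it; z points along the fingers, x is the direction in which the jaws open and shut, and the axes are right-handed (so a half turn about z gives the same grasp; the last joint's range is limited). The gripper opens to 94 mm and grips with 3 to 60 N. Pads are 16 mm wide; open, the fingers measure 119 mm over their backs; the gripper's body (75 mm by 177 mm) begins 78 mm behind the grasp point.
Start: joints at [-1.3, 0.207, 1.542, -0, 1.393, -0.15], TCP at [0.235, -0.525, 0.303] pointing down, gripper open.
Joint ranges: [-2.73, 2.73], [-0.86, 2.22], [0.23, 2.46], [-1.11, 4.25], [0.08, 2.63], [-2.82, 2.82]. Speed limits (rad/s): [2.79, 2.79, 3.14, 3.14, 3.14, 3.14].

### API

Orientations are given as a rotation vector (axis times angle).
In Python, from station import env gives the robot as it stands.
- The arm moves only by the shell command python3 -m inch 'ROWS' [FORCE]. ROWS is JSON, a list of rows, each a list of 7 numbers: the finger opening in mm, from 0 to 94, then the shift along the tool's x, y, z in mm, then the turn, a rotation vector about the tool's x, y, z in degrees. In form: [[jaw, dx, dy, dz, rx, ry, rz], ...]. A call has 1 to 10 rows; each row shifts and turns the commanded pose from where the row before left it, along the tool's axes as they then stand; what a row does not reach is not made up. A row lasts 1/8 s, in which the tool goes at most 62.5 mm and 10.7 degrees, less where a joint would pass 70% of its speed; a pose out of reach is approached as far as the arm can. A call is refused whole if a number of a shift passes 62.5 or a number of a turn 10.7, either way. A call with a gripper value outside its range is refused whole. The fingers move at their own pace and stop on an object; FORCE is the grip in N (left out, the last holds). Time passes only in rows, so rows that do not move let the fingers close. It gives the time, the measured TCP pose, the force and the opening at its end, in the units of the state.
- env.observe(): the state, without advancing time (a new reading comes with each control period).
- env.get_image(name): name is "side" or "top"; returns (picture, depth): 420x560x3 uint8, blue, green, red; 420x560 float32, m along the optical axis (not along the pixel's ray), 0 where there is no reading.
- env.get_calibration(name): a dict with "fx", "fy", "cx", "cy" (pixels), "rvec" (rotation vector, rad) and "tvec" (3), from world to camera coordinates, as OpenCV has them. Camera axes: x right, y down, z forward; pixel columns grow to the right and rows downward; lengths in m; the calibration is good to about 2 mm. A picture is of the moment at which its call begins. get_calibration takes no time and is no camera call.
- env.sign_off(): hands the job in, once; it reports no verdict.
Trained networks look in the newest picture that a camera, given by its name, has taken for a name from the list of things; names that differ only in an ending like _2 or _b are one class to them, and where a whole thing is asked for, a point or a joint stands for the part that bears it (a point fixed in the world has none). Each returns a list of dicts, best first, with "p" (0 to 1); they miss things now and then, are a little off and sometimes report something else, mostly with a low value. They report only what shows in the picture. A call takes as long as a camera call. They do not tell look-alikes from the thing itself.
- env.find_in(thing, camera): "extent" ([left, top, width, height] in pixels, round what is visible of it).
- env.silhouettes(thing, camera): "pixels" (420x560 bool, what is visible of it) and "extent" ([left, top, width, height] in pixels, round what is visible of it).
- env.pinpoint(thing, camera): "point" ([column, row] in pixels: a listed point, or the origin of a listed thing).
The state is a dict: "time": time; "joint_positions": joint angles; "qvel": joint speeds; "joint_torque": joint torques, N m; "tool_pos": TCP position; "tcp_rot": TCP orientation; "wrist_force": force on the tool from outside, world axes, zero at the start; "ft_torque": the same for the moment, N m; "finger_gap": opening from 0.0 (shut) to 1.0 (fully open).
Only numpy, scipy, OpenCV 4.12 (cv2) and the standard library are available. Lean on these libraries where they do the work, as an engineer would, in place of code of your own. Each camera call takes 0.05 s, during which the arm holds its last target. There are 200 camera calls.

### The job

The parts now on the lit microscope stage and on the balance are finished, and the ones waiting in the glass dish and the steel tray are next: put the ball bearing on the microscope stage and the hex nut on the balance pan, the gear in the round glass dish and the flanged bush in the rectangular steel tray, each lying flat, base down as it lies now, in the middle of its place. All four places are taken, so begin by setting a part aside on the empty cork pad, and leave the pad empty again at the end. Set the parts down, do not drop them, and leave the small glass jar standing where it is.

Things in the scene. Friction and masses are not known exactly. Their poses are not given: they have to be found in the camera images.
- bearing_c (a point): Ball bearing, steel, open (balls visible between two rings): outside diameter 52 mm, bore 25 mm, 15 mm high, about 0.13 kg, lying flat. The point is its centre, half-way up (7.5 mm above its underside); z is its axis, up. Belongs on the microscope stage. Grip across the outside, any direction.
- nut_c (a point): Large steel hexagon nut: 46 mm across flats, 53 mm across corners, 24 mm high, about 0.21 kg, lying flat. The point is its centre, half-way up (12 mm above its underside); z is its axis, up; its x axis passes squarely through two opposite flats (the other flats follow every 60 degrees). Belongs on the balance pan. Grip across two opposite flats.
- gear_c (a point): Steel spur gear with 20 teeth: 52 mm over the teeth, toothed rim 20 mm high, with a low round hub 34 mm in diameter on top that brings the height to 26 mm; about 0.26 kg, lying flat, hub up. The point is on its axis, half-way up (13 mm above its underside); z is the axis, up. Belongs in the glass dish. Grip across the teeth, any direction (it grips like a plain cylinder).
- bush_c (a point): Flanged steel bush: a square flange 50 x 50 mm, 8 mm thick, with a small bolt hole in each corner, and on it a round barrel 36 mm in diameter; 36 mm high in all, about 0.2 kg, standing on its flange. The point is on the axis, half-way up (18 mm above its underside); z up; x and y square to the flange's sides. Belongs in the steel tray. Grip the barrel above the flange, any direction, or the flange.
- stage_top (a point): Lit microscope stage (the microscope itself is swung aside): a low white square box 140 x 140 mm with a round frosted white plate 100 mm in diameter in its middle and a small black knob on its front. Fixed. The point is the centre of the plate's surface, 42 mm above the bench; z up, x away from the knob.
- pan_top (a point): Balance: a low grey box 130 mm wide and 170 mm deep with a round steel pan 110 mm in diameter towards its rear and a dark strip with display and two keys along its front. Fixed; the pan does not give. The point is the centre of the pan's surface, 42 mm above the bench; z up, x away from the display.
- dish_in (a point): Round clear glass dish, 150 mm outside and about 143 mm inside at the rim, rim 16 mm above the bench. Fixed. The point is the centre of its inner floor, 3 mm above the bench; z up.
- tray_in (a point): Rectangular stainless steel tray, 165 mm (its x) by 140 mm (its y) outside, wall 3 mm, rim 16.5 mm above the bench. Fixed. The point is the centre of its inner floor, 3 mm above the bench; z up.
- pad_top (a point): Square cork pad 120 x 120 mm, empty at the start. Fixed. The point is the centre of its upper face, 6 mm above the bench; z up.
- jar_c (a point): Small closed glass jar with a white cap, 42 mm in diameter, 60 mm high, standing among the places. To be left standing where it is. The point is its centre, half-way up (30 mm above the bench); z up.
Not all that is in view belongs to the job. What is shaped like the part that bears nut_c but pink or turquoise is not meant. Leave any red look-alike of the part that bears gear_c alone.

How it is judged:
On the way:
1. one of the four parts has been set down flat on the cork pad, within 45 mm of its middle, and let go (((horizontal distance between bearing_c and pad_top below 0.045 m and z of bearing_c in the frame of pad_top below 0.0115 m and angle between bearing_c's own z axis and vertical below 0.12 rad and linear speed of bearing below 0.02 m/s and contact force between the fingers and bearing below 0.05 N) or (horizontal distance between nut_c and pad_top below 0.045 m and z of nut_c in the frame of pad_top below 0.016 m and angle between nut_c's own z axis and vertical below 0.12 rad and linear speed of nut below 0.02 m/s and contact force between the fingers and nut below 0.05 N) or (horizontal distance between gear_c and pad_top below 0.045 m and z of gear_c in the frame of pad_top below 0.017 m and angle between gear_c's own z axis and vertical below 0.12 rad and linear speed of gear below 0.02 m/s and contact force between the fingers and gear below 0.05 N) or (horizontal distance between bush_c and pad_top below 0.045 m and z of bush_c in the frame of pad_top below 0.022 m and angle between bush_c's own z axis and vertical below 0.12 rad and linear speed of bush below 0.02 m/s and contact force between the fingers and bush below 0.05 N))), for 0.2 s.
At the end, for the whole second after the job is handed in: Bearing on the microscope stage, nut on the balance pan, gear in the glass dish, bush in the steel tray: each within 15 mm of the middle of its place, resting on its surface (height within 4 mm), base down and flat within 0.12 rad, let go and at rest (under 0.02 m/s). The cork pad is then empty (horizontal distance between bearing_c and stage_top below 0.015 m and z of bearing_c in the frame of stage_top between 0.0035 and 0.0115 m and angle between each of bearing_c, nut_c, gear_c, bush_c's own z axis and vertical below 0.12 rad and linear speed of each of bearing, nut, gear, bush below 0.02 m/s and horizontal distance between nut_c and pan_top below 0.015 m and z of nut_c in the frame of pan_top between 0.008 and 0.016 m and horizontal distance between gear_c and dish_in below 0.015 m and z of gear_c in the frame of dish_in between 0.009 and 0.017 m and horizontal distance between bush_c and tray_in below 0.015 m and z of bush_c in the frame of tray_in between 0.014 and 0.022 m); the robot touches nothing.
It fails at once if the glass jar is moved by more than 25 mm or tipped over (distance of jar_c from where it was at the start of the episode above 0.025 m or angle between jar_c's own z axis and vertical above 0.5 rad).
It fails at once if a part is dropped (falls free of the fingers at more than 0.6 m/s, that is from about 2 cm or more) ((linear speed of bearing above 0.6 m/s and contact force between the fingers and bearing below 0.05 N) or (linear speed of nut above 0.6 m/s and contact force between the fingers and nut below 0.05 N) or (linear speed of gear above 0.6 m/s and contact force between the fingers and gear below 0.05 N) or (linear speed of bush above 0.6 m/s and contact force between the fingers and bush below 0.05 N)).
It also fails if it takes over 141 s, if anything falls off the work surface, if the arm or the gripper's body presses on something with over 40 N, if the wrist force passes 120 N, or if a joint passes its speed limit or range.

## Working session

There is one attempt and no reset: what is moved stays moved. The work goes in short steps, Python scripts to look and compute and a shell command to move; the robot and the scene stay as the last step left them, time stands still between calls to the robot, and variables do not carry over. Pictures are saved under pics/ and viewed, about 12 in all and at most 16, crops included, and the job is handed in when it is done.

```bash
ls; mkdir -p pics; cat > h.py <<'E'
from station import env
import numpy as np, cv2
from scipy.spatial.transform import Rotation as R
def cal(c):
    k=env.get_calibration(c); K=np.array([[k['fx'],0,k['cx']],[0,k['fy'],k['cy']],[0,0,1]]); return K,R.from_rotvec(np.ravel(k['rvec'])).as_matrix(),np.ravel(k['tvec'])
def at_z(c,px,z):
    K,M,t=cal(c); d=M.T@np.linalg.solve(K,[px[0],px[1],1]); o=-M.T@t; return o+d*(z-o[2])/d[2]
def proj(c,P):
    K,M,t=cal(c); q=K@(M@np.array(P)+t); return q[:2]/q[2]
def cloud(c,dep):
    K,M,t=cal(c); v,u=np.indices(dep.shape); p=np.stack([(u-K[0,2])/K[0,0]*dep,(v-K[1,2])/K[1,1]*dep,dep],-1); return (p-t)@M
E
python3 - <<'E'
from h import *
for c in('side','top'):
    im,d=env.get_image(c); cv2.imwrite(f'pics/{c}0.png',im); np.save(f'{c}0.npy',d)
    K,M,t=cal(c); print(c,-M.T@t, M[2])
H=dict(bearing_c=.0495,nut_c=.054,gear_c=.016,bush_c=.021,stage_top=.042,pan_top=.042,dish_in=.003,tray_in=.003,pad_top=.006,jar_c=.03)
for n,z in H.items():
  for c in('top','side'):
    r=env.pinpoint(n,c); print(n,c,[(round(q['p'],2),np.round(q['point']).tolist(),np.round(at_z(c,q['point'],z)[:2],3).tolist()) for q in r[:3]])
E
```

```text
pics
side [0.37785673 0.73911112 0.69256028] [ 0.14046168 -0.77586357 -0.61506604]
top [ 0.31827829 -0.05957443  0.99732337] [ 0.19680329  0.01682495 -0.98029862]
bearing_c top [(0.75, [320.0, 156.0], [0.652, -0.148])]
bearing_c side [(0.58, [238.0, 200.0], [0.641, -0.101])]
nut_c top [(0.87, [147.0, 182.0], [0.592, 0.283]), (0.83, [200.0, 159.0], [0.651, 0.152]), (0.71, [267.0, 178.0], [0.597, -0.016])]
nut_c side [(0.96, [200.0, 284.0], [0.639, 0.189]), (0.92, [245.0, 237.0], [0.587, 0.034]), (0.58, [201.0, 344.0], [0.591, 0.319])]
gear_c top [(0.87, [453.0, 238.0], [0.445, -0.475]), (0.81, [375.0, 290.0], [0.322, -0.275]), (0.56, [404.0, 232.0], [0.461, -0.356])]
gear_c side [(0.65, [322.0, 157.0], [0.464, -0.408]), (0.64, [371.0, 190.0], [0.314, -0.265])]
bush_c top [(0.97, [263.0, 233.0], [0.464, -0.004])]
bush_c side [(0.62, [308.0, 229.0], [0.458, -0.061])]
stage_top top [(0.87, [406.0, 238.0], [0.444, -0.351]), (0.32, [321.0, 158.0], [0.65, -0.153])]
stage_top side [(0.78, [324.0, 162.0], [0.452, -0.337])]
pan_top top [(0.66, [405.0, 230.0], [0.461, -0.351]), (0.64, [268.0, 233.0], [0.461, -0.016]), (0.23, [265.0, 142.0], [0.697, -0.01])]
pan_top side [(0.91, [305.0, 238.0], [0.458, -0.004])]
dish_in top [(0.61, [323.0, 160.0], [0.659, -0.161]), (0.16, [269.0, 229.0], [0.477, -0.016])]
dish_in side [(0.88, [238.0, 200.0], [0.661, -0.165])]
tray_in top [(0.96, [201.0, 165.0], [0.651, 0.161]), (0.46, [404.0, 235.0], [0.457, -0.359])]
tray_in side [(0.59, [198.0, 287.0], [0.661, 0.153])]
pad_top top [(0.97, [118.0, 233.0], [0.473, 0.368])]
pad_top side [(0.94, [266.0, 398.0], [0.467, 0.366])]
jar_c top [(0.74, [264.0, 142.0], [0.701, -0.008])]
jar_c side [(0.6, [204.0, 231.0], [0.693, 0.008])]
```

View pics/top0.png

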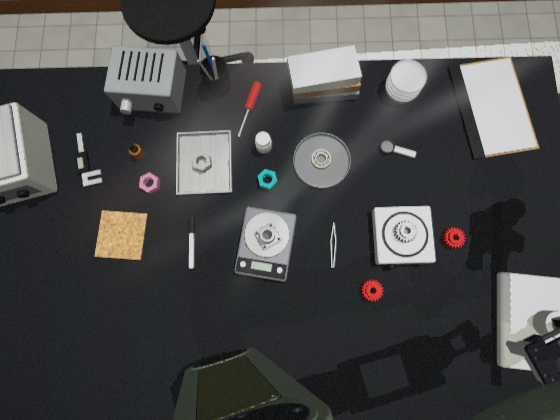

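View pics/side0.png

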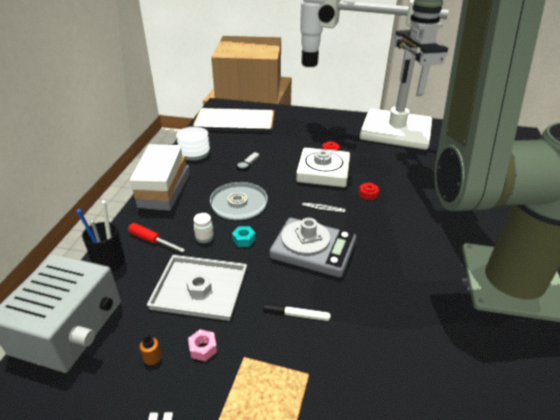

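The top view shows the gear on the stage (404,231), the bearing in the dish (321,158), the nut in the tray (202,162) and the bush on the pan (267,235). The pad at (121,235) is empty. The look-alikes are pink (149,183), turquoise (267,179) and red (455,238 and 373,290). Next I refine these positions from depth and silhouettes.

```bash
python3 - <<'E'
from h import *
im=cv2.imread('pics/top0.png'); d=np.load('top0.npy'); P=cloud('top',d); Z=P[...,2]
tgt=dict(bearing_c=(321,158,.018),nut_c=(202,162,.027),gear_c=(404,231,.062),bush_c=(267,235,.05),dish_in=(321,160,.016),tray_in=(204,162,.0165),pad_top=(121,235,.006),stage_top=(404,235,.042),pan_top=(267,234,.042),jar_c=(263,142,.06))
for n,(u,v,z) in tgt.items():
    for q in env.silhouettes(n,'top'):
        l,t,w,h=q['extent']
        if abs(l+w/2-u)<14 and abs(t+h/2-v)<14:
            m=q['pixels']; pts=np.argwhere(m)[:,::-1].astype(float); e=cv2.minAreaRect(pts.astype(np.float32))
            zz=Z[m]; print(n,round(q['p'],2),'ext',q['extent'],'rect',np.round(e[0],1),np.round(e[1],1),round(e[2],1),'xy',at_z('top',e[0],z)[:2].round(4),'z pct',np.percentile(zz,[5,50,95]).round(3)); break
    else: print(n,'none')
def band(name,u,v,r,lo,hi):
    s=P[v-r:v+r,u-r:u+r].reshape(-1,3); s=s[(s[:,2]>lo)&(s[:,2]<hi)]; e=cv2.minAreaRect((s[:,:2]*1000).astype(np.float32)); c,rad=cv2.minEnclosingCircle((s[:,:2]*1000).astype(np.float32))
    print('band',name,len(s),'rect c',np.round(e[0],1),np.round(e[1],1),round(e[2],1),'circ',np.round(c,1),round(rad,1),'medz',np.median(s[:,2]).round(4))
band('gear rim',404,231,22,.056,.075); band('gearhub',404,231,22,.0655,.075)
band('bush',267,235,22,.070,.085); band('nut',202,162,18,.020,.035); band('bearing',321,158,16,.012,.025)
band('pad',121,235,34,.003,.012); band('tray',203,162,40,.011,.019);band('dish',321,160,36,.009,.02); band('stagebox',404,235,45,.033,.05);band('balance',266,243,48,.025,.055)
cv2.imwrite('pics/z0.png',cv2.resize(im[125:275,90:470],None,fx=2.1,fy=2.1,interpolation=cv2.INTER_CUBIC))
E
```

```text
bearing_c 0.26 ext [294.6, 129.7, 59.6, 58.5] rect [321.5 160. ] [55.3 57.2] 71.6 xy [ 0.6533 -0.156 ] z pct [0.001 0.005 0.017]
nut_c 0.53 ext [194.2, 150.7, 16.6, 20.8] rect [201.5 161.5] [19. 19.] 90.0 xy [0.6524 0.1546] z pct [0.01  0.026 0.03 ]
gear_c 0.85 ext [393.8, 220.6, 24.1, 24.2] rect [405.  231.5] [21.9 21.9] 45.0 xy [ 0.4561 -0.3438] z pct [0.044 0.064 0.071]
bush_c 0.6 ext [251.9, 221.3, 28.0, 26.3] rect [267.3 236.2] [21.1 21. ] 60.3 xy [ 0.4516 -0.0153] z pct [0.048 0.052 0.081]
dish_in 0.75 ext [293.7, 133.4, 58.3, 57.2] rect [321.2 160.6] [57.2 55.5] 26.6 xy [ 0.6524 -0.1553] z pct [0.001 0.005 0.017]
tray_in 0.58 ext [176.4, 134.2, 56.7, 60.6] rect [203.5 163. ] [64. 55.] 90.0 xy [0.6518 0.1516] z pct [0.001 0.004 0.018]
pad_top 0.86 ext [96.1, 212.7, 52.9, 46.1] rect [120.8 235.5] [48.6 49.2] 7.1 xy [0.4656 0.3611] z pct [0.003 0.007 0.01 ]
stage_top 0.81 ext [371.8, 210.3, 64.8, 60.7] rect [403.  236.8] [64.1 61.2] 84.2 xy [ 0.4462 -0.344 ] z pct [0.022 0.042 0.046]
pan_top 0.59 ext [233.4, 205.1, 62.1, 75.4] rect [265.1 244. ] [54.4 69. ] 9.5 xy [ 0.4338 -0.009
[... 378 characters left out ...]
[33.6 33.1] 0.4 circ [451.  -15.5] 17.6 medz 0.0784
band nut 216 rect c [653.6 156. ] [50.1 46. ] 65.8 circ [653.5 156.4] 25.4 medz 0.0273
band bearing 241 rect c [ 655.9 -153.4] [49.7 49.7] 87.7 circ [ 656.4 -153.2] 25.8 medz 0.018
band pad 2344 rect c [470.3 365.1] [186.2 173.6] 89.2 circ [470.3 367.4] 125.6 medz 0.0065
band tray 531 rect c [663.7 136.4] [186.8 177.2] 2.1 circ [664.7 135.6] 127.5 medz 0.0162
band dish 498 rect c [ 653.8 -155.9] [148.1 148.4] 57.6 circ [ 654.6 -155.5] 75.5 medz 0.0161
band stagebox 2919 rect c [ 447.3 -348.1] [150.7 141.6] 0.4 circ [ 452.1 -347.5] 95.9 medz 0.0419
band balance 3420 rect c [437.2  -8.8] [130.  169.8] 79.6 circ [437.1  -8.7] 102.8 medz 0.0365
```

View pics/z0.png

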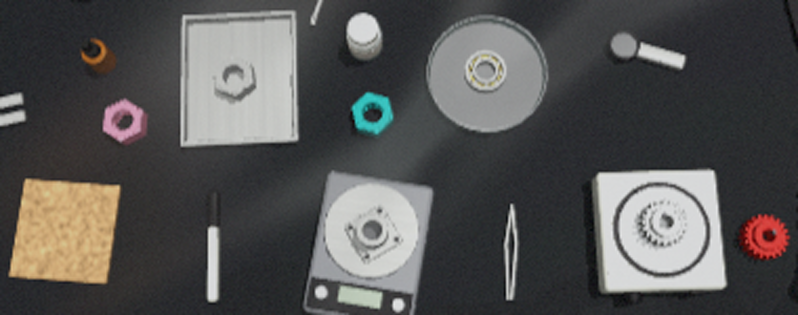

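```bash
python3 - <<'E'
from h import *
im=cv2.imread('pics/top0.png'); d=np.load('top0.npy'); P=cloud('top',d)
g=cv2.cvtColor(im,cv2.COLOR_BGR2GRAY)
def ring(name,u0,v0,z,r):  # best circle by mean radial gradient on 4x view
    a=np.linspace(0,2*np.pi,120,endpoint=False); G=cv2.GaussianBlur(g,(0,0),.8).astype(np.float32)
    c0=at_z('top',(u0,v0),z); K,M,t=cal('top'); best=[]
    def samp(cx,cy,rr):
        X=np.stack([cx+rr*np.cos(a),cy+rr*np.sin(a),np.full_like(a,z)],1); q=(X@M.T+t)@K.T; q=q[:,:2]/q[:,2:]
        return cv2.remap(G,q[:,:1].astype(np.float32),q[:,1:].astype(np.float32),cv2.INTER_LINEAR).ravel()
    for dx in np.arange(-12,12.1,1):
        for dy in np.arange(-12,12.1,1):
            for rr in r:
                df=samp(c0[0]+dx/1e3,c0[1]+dy/1e3,rr-.003)-samp(c0[0]+dx/1e3,c0[1]+dy/1e3,rr+.003); best.append((abs(np.mean(np.clip(df,-60,60))),c0[0]+dx/1e3,c0[1]+dy/1e3,rr))
    print(name,np.round(max(best),4))
ring('pan',266.7,234.5,.042,[.053,.055,.057]); ring('stage',404.8,234,.042,[.046,.048,.050,.052,.054]); ring('dish',321,160,.016,[.073,.075,.077])
S=P[210:262,365:440].reshape(-1,3);S=S[(abs(S[:,2]-.042)<.003)&(abs(S[:,0]-.4525)<.085)&(abs(S[:,1]+.345)<.085)]
for nm,(u,v,r,z,w) in dict(stagebox=(404,236,50,.042,.003),pad=(121,235,45,.0065,.0035),tray=(203,162,45,.0165,.004)).items():
    m=(abs(P[...,2]-z)<w).astype(np.uint8); o=np.zeros_like(m); o[v-r:v+r,u-r:u+r]=m[v-r:v+r,u-r:u+r]; o=cv2.morphologyEx(o,cv2.MORPH_OPEN,np.ones((3,3))) if nm!='tray' else o
    n,L,st,_=cv2.connectedComponentsWithStats(o); k=1+np.argmax(st[1:,4]); e=cv2.minAreaRect((P[L==k][:,:2]*1000).astype(np.float32)); print(nm,np.round(e[0],1),np.round(e[1],1),round(e[2],1))
s=P[144:180,184:220].reshape(-1,3); s=s[(s[:,2]>.022)&(s[:,2]<.033)][:,:2]*1000
for c in [(653.5,156)]:
    D=s-c; r=np.hypot(*D.T); th=np.arctan2(D[:,1],D[:,0])
    print([(k,round(float(np.mean(np.maximum(0,np.max([D@[np.cos(np.radians(k+60*i)),np.sin(np.radians(k+60*i))] for i in range(6)],0)-22))),3)) for k in range(0,60,4)])
print(env.observe()['tool_pos'],R.from_rotvec(env.observe()['tcp_rot']).as_matrix().round(3))
E
```

```text
pan [ 4.19773e+01  4.59100e-01 -1.34000e-02  5.50000e-02]
stage [ 6.000e+01  4.539e-01 -3.479e-01  5.000e-02]
dish [48.5608  0.6571 -0.1569  0.075 ]
stagebox [ 432.7 -347.6] [ 96.8 136.6] 0.9
pad [467.1 361.9] [120.6 120. ] 84.9
tray [655.  152.4] [171.8 144.6] 2.1
[(0, 0.31), (4, 0.323), (8, 0.325), (12, 0.312), (16, 0.287), (20, 0.253), (24, 0.215), (28, 0.175), (32, 0.136), (36, 0.109), (40, 0.118), (44, 0.161), (48, 0.206), (52, 0.247), (56, 0.283)]
[ 0.23486609 -0.5248473   0.30264467] [[ 0.409 -0.913 -0.   ]
 [-0.913 -0.409  0.   ]
 [-0.     0.    -1.   ]]
```

```bash
cat >> h.py <<'E'
def go(x,y,z=None,psi=-90):
    o=env.observe(); p=np.array(o['tool_pos']); M=R.from_rotvec(o['tcp_rot']).as_matrix()
    D=np.array([x,y,p[2] if z is None else z])-p; ps=np.degrees(np.arctan2(M[1,0],M[0,0])); tilt=np.degrees(np.arccos(-M[2,2]))
    print('t',round(o['time'],2),'p',p.round(4),'psi',ps.round(2),'tilt',tilt.round(2),'gap',round(o['finger_gap']*94,1),'F',np.round(o['wrist_force'],1),'delta tool mm',(M.T@D*1000).round(1),'turn',round(ps-psi,2))
E
python3 -m inch '[[80,0,0,20,0,0,8],[80,0,0,20,0,0,8],[80,0,0,20,0,0,8],[80,-20,-24,0,0,0,0],[80,-36,-45,0,0,0,0],[80,-36,-45,0,0,0,0],[80,-36,-45,0,0,0,0],[80,-36,-45,0,0,0,0],[80,-15,-18,0,0,0,0],[80,0,0,0,0,0,0]]' 20
python3 -c "
from h import *
go(.457,-.3455,.145)"
```

```text
time: 2.85
tool_pos: [0.4576, -0.3443, 0.2427]
tcp_rot: [2.227, -2.215, 0.0]
wrist_force: [-0.7, -1.2, -0.7]
finger_gap: 0.851
t 2.85 p [ 0.4576 -0.3443  0.2427] psi -89.69 tilt 0.01 gap 80.0 F [-0.7 -1.2 -0.7] delta tool mm [ 1.2  0.6 97.7] turn 0.31
```

```bash
python3 -m inch '[[75,1,0,30,0,0,0.3],[75,0,0,40,0,0,0],[75,0,0,28,0,0,0],[75,0,0,0,0,0,0],[40,0,0,0,0,0,0],[40,0,0,0,0,0,0],[40,0,0,0,0,0,0],[40,0,0,0,0,0,0],[40,0,0,0,0,0,0],[40,0,0,0,0,0,0]]' 35
python3 -c "
from h import *
go(.457,-.3455,.245)
env.get_image('side');im,d=env.get_image('top');cv2.imwrite('pics/a1.png',cv2.resize(im[170:300,330:480],None,fx=4,fy=4))"
```

```text
time: 4.1
tool_pos: [0.457, -0.3464, 0.146]
tcp_rot: [-2.218, 2.225, -0.001]
wrist_force: [-1.0, 1.8, 6.7]
finger_gap: 0.543
t 4.1 p [ 0.457  -0.3464  0.146 ] psi -90.18 tilt 0.06 gap 51.0 F [-1.   1.8  6.7] delta tool mm [ -0.9  -0.1 -99. ] turn -0.18
```

View pics/a1.png

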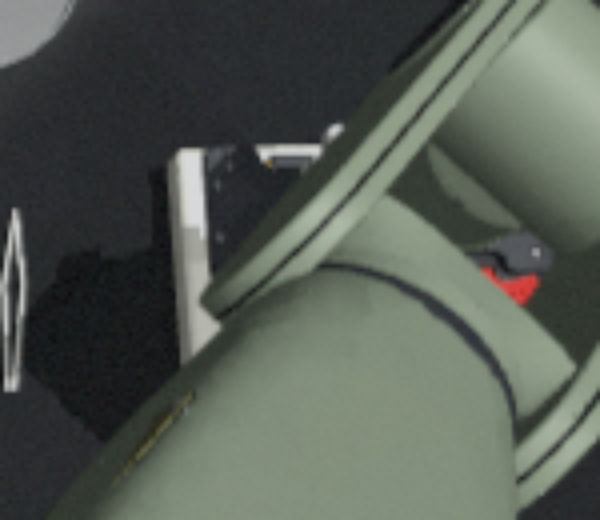

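```bash
python3 -m inch '[[40,0,0,-20,0,0,0],[40,0,0,-40,0,0,0],[40,0,0,-30,0,0,0],[40,0,0,-10,0,0,0],[40,0,0,0,0,0,0]]' 
python3 -c "
from h import *
go(.467,.362)"
python3 -m inch '[[40,-20,0,0,0,0,0],[40,-35,0,0,0,0,0],[40,-50,-1,0,0,0,0],[40,-50,-1,0,0,0,0],[40,-50,-1,0,0,0,0],[40,-50,-1,0,0,0,0],[40,-50,-1,0,0,0,0],[40,-50,-1,0,0,0,0],[40,-50,-1,0,0,0,0],[40,-50,-1,0,0,0,0]]' 
python3 -m inch '[[40,-50,-1,0,0,0,0],[40,-50,0,0,0,0,0],[40,-50,-1,0,0,0,0],[40,-50,0,0,0,0,0],[40,-35,0,0,0,0,0],[40,-15,0,0,0,0,0],[40,0,0,0,0,0,0]]' 
python3 -c "
from h import *
go(.467,.362,.113)"
```

```text
time: 4.82
tool_pos: [0.4564, -0.3463, 0.2444]
tcp_rot: [2.218, -2.225, 0.0]
wrist_force: [-0.2, 0.2, -2.7]
finger_gap: 0.544
t 4.83 p [ 0.4564 -0.3463  0.2444] psi -90.18 tilt 0.01 gap 51.1 F [-0.2  0.2 -2.7] delta tool mm [-7.084e+02 -8.300e+00 -2.000e-01] turn -0.18
time: 6.08
tool_pos: [0.4639, 0.1109, 0.2429]
tcp_rot: [2.217, -2.223, -0.004]
wrist_force: [0.8, -0.2, -3.5]
finger_gap: 0.548
time: 6.95
tool_pos: [0.4677, 0.3587, 0.2434]
tcp_rot: [2.218, -2.221, -0.0]
wrist_force: [0.6, -0.5, -3.3]
finger_gap: 0.546
t 6.95 p [0.4677 0.3587 0.2434] psi -90.09 tilt 0.16 gap 51.3 F [ 0.6 -0.5 -3.3] delta tool mm [ -3.5   0.4 130.4] turn -0.09
```

```bash
python3 -m inch '[[40,-3,0,20,0,0,0],[40,-1,0,40,0,0,0],[40,0,0,40,0,0,0],[40,0,0,20,0,0,0],[40,0,0,6,0,0,0],[40,0,0,4,0,0,0],[40,0,0,2,0,0,0],[40,0,0,0,0,0,0]]' 
python3 -c "
from h import *
go(.467,.362,.109)
im,d=env.get_image('side');cv2.imwrite('pics/a2.png',cv2.resize(im[260:420,160:400],None,fx=3,fy=3))"
```

```text
time: 7.95
tool_pos: [0.4695, 0.3629, 0.1137]
tcp_rot: [-2.217, 2.224, -0.001]
wrist_force: [-0.1, -0.3, -3.9]
finger_gap: 0.541
t 7.95 p [0.4695 0.3629 0.1137] psi -90.18 tilt 0.11 gap 50.9 F [-0.1 -0.3 -3.9] delta tool mm [0.9 2.5 4.7] turn -0.18
```

View pics/a2.png

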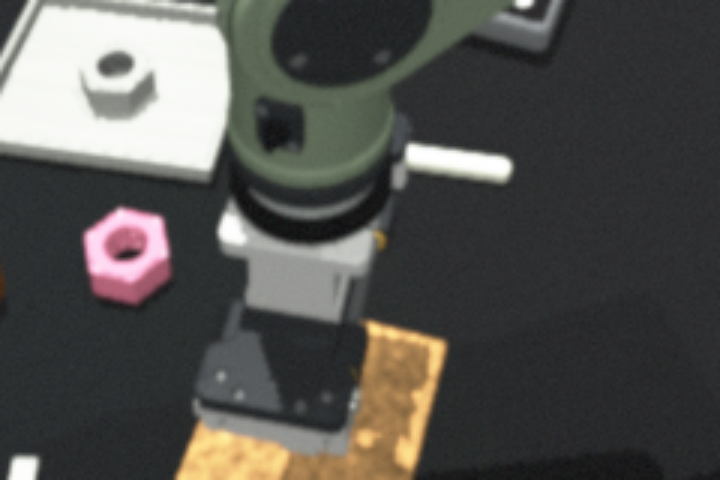

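```bash
python3 -m inch '[[40,0,0,1.5,0,0,0],[40,0,0,1.5,0,0,0],[40,0,0,0,0,0,0]]' 
python3 -m inch '[[40,0,0,1,0,0,0],[40,0,0,0,0,0,0]]' 
```

```text
time: 8.38
tool_pos: [0.469, 0.3627, 0.1101]
tcp_rot: [-2.218, 2.225, -0.0]
wrist_force: [-0.1, -0.9, 0.8]
finger_gap: 0.549
time: 8.62
tool_pos: [0.4691, 0.3627, 0.1101]
tcp_rot: [-2.218, 2.225, -0.0]
wrist_force: [-3.6, -1.1, 4.7]
finger_gap: 0.543
```

```bash
python3 -m inch '[[75,0,0,0,0,0,0],[75,0,0,0,0,0,0],[75,0,0,0,0,0,0],[75,0,0,-10,0,0,0],[75,0,0,-40,0,0,0],[75,0,0,-50,0,0,0],[75,20,-7,-20,0,0,0],[75,40,-15,0,0,0,0],[75,55,-20,0,0,0,0],[75,55,-20,0,0,0,0]]' 
python3 -m inch '[[75,55,-20,0,0,0,0],[75,55,-20,0,0,0,0],[75,55,-20,0,0,0,0],[75,55,-20,0,0,0,0],[75,55,-20,0,0,0,0],[75,45,-15,0,0,0,0],[75,20,-8,0,0,0,0],[75,0,0,0,0,0,0]]' 
python3 -c "
from h import *
go(.656,-.1535,.1025)
H=dict(gear_c=.019)
im,d=env.get_image('side');cv2.imwrite('pics/a3.png',im)
for q in env.pinpoint('gear_c','side'): print(q['p'],q['point'],at_z('side',q['point'],.019))"
```

```text
time: 9.88
tool_pos: [0.5302, 0.1896, 0.228]
tcp_rot: [2.217, -2.224, -0.0]
wrist_force: [0.2, 0.6, -0.3]
finger_gap: 0.794
time: 10.88
tool_pos: [0.6517, -0.1493, 0.2278]
tcp_rot: [2.215, -2.227, -0.002]
wrist_force: [-0.1, 0.3, -0.5]
finger_gap: 0.801
t 10.88 p [ 0.6517 -0.1493  0.2278] psi -90.33 tilt 0.09 gap 75.3 F [-0.1  0.3 -0.5] delta tool mm [  4.2  -4.5 125.3] turn -0.33
0.6 [264.9, 389.3] [0.46974691 0.359514   0.019     ]
0.6 [329.2, 149.5] [ 0.44804988 -0.45411679  0.019     ]
0.53 [369.2, 190.1] [ 0.31940919 -0.25799164  0.019     ]
```

View pics/a3.png

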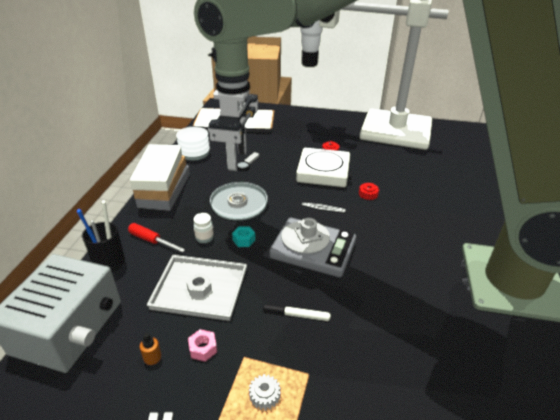

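```bash
python3 -m inch '[[66,4,-4,20,0,0,0],[66,0,0,45,0,0,0],[66,0,0,40,0,0,0],[66,0,0,12,0,0,0],[66,0,0,4,0,0,0],[66,0,0,0,0,0,0],[66,0,0,0,0,0,0]]' 
python3 -c "
from h import *
go(.656,-.1535,.103)"
```

```text
time: 11.85
tool_pos: [0.6574, -0.1524, 0.1097]
tcp_rot: [-2.217, 2.224, -0.005]
wrist_force: [0.3, 0.7, 0.1]
finger_gap: 0.701
t 11.85 p [ 0.6574 -0.1524  0.1097] psi -90.18 tilt 0.21 gap 65.9 F [0.3 0.7 0.1] delta tool mm [1.1 1.4 6.7] turn -0.18
```

```bash
python3 -m inch '[[66,1,1,4,0,0,0],[66,0,0,1.5,0,0,0],[66,0,0,0,0,0,0],[40,0,0,0,0,0,0],[40,0,0,0,0,0,0],[40,0,0,0,0,0,0],[40,0,0,0,0,0,0],[40,0,0,0,0,0,0]]' 30
python3 -m inch '[[40,0,0,-10,0,0,0],[40,0,0,-40,0,0,0],[40,0,0,-45,0,0,0],[40,0,0,-30,0,0,0],[40,0,0,-10,0,0,0],[40,0,0,0,0,0,0]]'
python3 -c "
from h import *
go(.4535,-.348)"
```

```text
time: 12.85
tool_pos: [0.6552, -0.1531, 0.1022]
tcp_rot: [-2.218, 2.225, -0.0]
wrist_force: [0.1, -0.1, -0.6]
finger_gap: 0.545
time: 13.6
tool_pos: [0.6552, -0.1531, 0.2374]
tcp_rot: [-2.218, 2.225, -0.001]
wrist_force: [1.0, -0.4, -2.2]
finger_gap: 0.546
t 13.6 p [ 0.6552 -0.1531  0.2374] psi -90.19 tilt 0.04 gap 51.3 F [ 1.  -0.4 -2.2] delta tool mm [ 1.956e+02  2.010e+02 -1.000e-01] turn -0.19
```

```bash
python3 -m inch '[[40,15,15,0,0,0,0],[40,35,35,0,0,0,0],[40,40,40,0,0,0,0],[40,40,40,0,0,0,0],[40,35,35,0,0,0,0],[40,20,22,0,0,0,0],[40,10,13,0,0,0,0],[40,0,0,0,0,0,0]]'
python3 -m inch '[[40,0,0,20,0,0,0],[40,0,0,40,0,0,0],[40,0,0,20,0,0,0],[40,0,0,8,0,0,0],[40,0,0,3,0,0,0],[40,0,0,0,0,0,0],[40,0,0,0,0,0,0]]'
python3 -c "
from h import *
go(.4535,-.348,.141)"
```

```text
time: 14.6
tool_pos: [0.4532, -0.3476, 0.2361]
tcp_rot: [-2.215, 2.227, 0.003]
wrist_force: [0.6, -0.6, -1.8]
finger_gap: 0.547
time: 15.48
tool_pos: [0.4551, -0.3479, 0.1473]
tcp_rot: [-2.218, 2.225, -0.003]
wrist_force: [0.1, -0.0, -2.1]
finger_gap: 0.544
t 15.47 p [ 0.4551 -0.3479  0.1473] psi -90.18 tilt 0.13 gap 51.1 F [ 0.1 -0.  -2.1] delta tool mm [0.1 1.6 6.3] turn -0.18
```

```bash
python3 -m inch '[[40,0,1,3,0,0,0],[40,0,0,1.5,0,0,0],[40,0,0,0,0,0,0]]'
python3 -m inch '[[40,0,0,1,0,0,0],[40,0,0,0,0,0,0]]'
python3 -m inch '[[40,0,0,1,0,0,0],[40,0,0,0,0,0,0]]'
```

```text
time: 15.85
tool_pos: [0.4534, -0.3474, 0.1415]
tcp_rot: [-2.218, 2.225, 0.001]
wrist_force: [-0.3, -0.2, -1.6]
finger_gap: 0.544
time: 16.1
tool_pos: [0.4536, -0.3475, 0.1411]
tcp_rot: [2.218, -2.225, 0.0]
wrist_force: [-1.6, 1.1, 2.9]
finger_gap: 0.542
time: 16.35
tool_pos: [0.4536, -0.3475, 0.1411]
tcp_rot: [2.218, -2.225, -0.0]
wrist_force: [-3.2, 2.9, 8.1]
finger_gap: 0.546
```

```bash
python3 -m inch '[[75,0,0,0,0,0,0],[75,0,0,0,0,0,0],[75,0,0,0,0,0,0],[75,0,0,-10,0,0,0],[75,0,0,-40,0,0,0],[75,0,0,-40,0,0,0],[75,-20,0,0,0,0,0],[75,-40,-1,0,0,0,0],[75,-60,-2,0,0,0,0],[75,-60,-2,0,0,0,0]]' 35
python3 -m inch '[[75,-60,-2,0,0,0,0],[75,-60,-2,0,0,0,0],[75,-60,-2,0,0,0,0],[75,-60,-1,0,0,0,0],[75,-60,-1,0,0,0,0],[75,-60,-1,0,0,0,0],[75,-60,-1,0,0,0,0],[75,-60,-1,0,0,0,0],[75,-40,-1,0,0,0,0],[75,-10,0,0,0,0,0]]'
python3 -c "
from h import *
go(.469,.3627,.1095)
im,d=env.get_image('side');cv2.imwrite('pics/a4.png',cv2.resize(im[140:260,180:380],None,fx=4,fy=4))
for n in ('bearing_c','stage_top'):
  for q in env.pinpoint(n,'side'): print(n,q['p'],q['point'],at_z('side',q['point'],.0495 if n[0]=='b' else .042))"
```

```text
time: 17.6
tool_pos: [0.458, -0.1648, 0.2283]
tcp_rot: [2.217, -2.226, -0.004]
wrist_force: [0.3, 0.4, 0.8]
finger_gap: 0.799
time: 18.85
tool_pos: [0.471, 0.3646, 0.2282]
tcp_rot: [2.22, -2.219, -0.001]
wrist_force: [-0.1, 0.6, 0.5]
finger_gap: 0.798
t 18.85 p [0.471  0.3646 0.2282] psi -89.98 tilt 0.14 gap 75.0 F [-0.1  0.6  0.5] delta tool mm [  1.8   1.7 118.7] turn 0.02
```

View pics/a4.png

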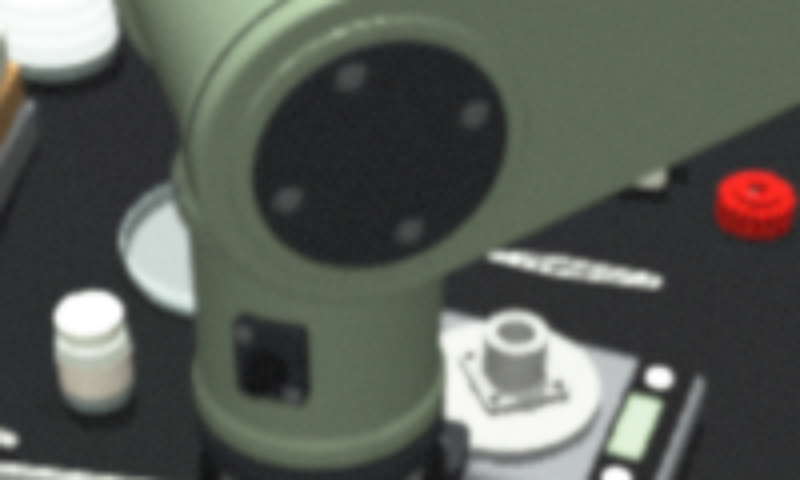

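The arm hides the stage here, so I'll check the bearing later. Next I grip the gear.

```bash
python3 -m inch '[[75,2,2,20,0,0,0],[75,0,0,40,0,0,0],[75,0,0,40,0,0,0],[75,0,0,14,0,0,0],[75,0,0,3,0,0,0],[75,0,0,0,0,0,0],[75,0,0,0,0,0,0]]' 35
python3 -m inch '[[40,0,0,0,0,0,0],[40,0,0,0,0,0,0],[40,0,0,0,0,0,0],[40,0,0,0,0,0,0],[40,0,0,0,0,0,0]]'
python3 -c "
from h import *
go(.6565,-.156,.243)"
python3 -m inch '[[40,0,0,-10,0,0,0],[40,0,0,-40,0,0,0],[40,0,0,-45,0,0,0],[40,0,0,-30,0,0,0],[40,0,0,-5,0,0,0],[40,0,0,0,0,0,0]]'
python3 -c "
from h import *
go(.6565,-.156)"
```

```text
time: 19.88
tool_pos: [0.472, 0.3611, 0.1145]
tcp_rot: [-2.215, 2.223, -0.001]
wrist_force: [0.2, -0.9, -0.8]
finger_gap: 0.8
time: 20.5
tool_pos: [0.4711, 0.3611, 0.1131]
tcp_rot: [-2.217, 2.224, 0.001]
wrist_force: [-0.1, 2.2, 2.0]
finger_gap: 0.546
t 20.5 p [0.4711 0.3611 0.1131] psi -90.19 tilt 0.07 gap 51.3 F [-0.1  2.2  2. ] delta tool mm [ 516.3 -187.2 -130.4] turn -0.19
time: 21.25
tool_pos: [0.4702, 0.3599, 0.2415]
tcp_rot: [2.216, -2.224, -0.001]
wrist_force: [-0.5, -0.4, -3.3]
finger_gap: 0.546
t 21.25 p [0.4702 0.3599 0.2415] psi -90.2 tilt 0.13 gap 51.3 F [-0.5 -0.4 -3.3] delta tool mm [ 5.153e+02 -1.880e+02  4.000e-01] turn -0.2
```

```bash
python3 -m inch '[[40,20,-7,0,0,0,0],[40,40,-15,0,0,0,0],[40,50,-18,0,0,0,0],[40,50,-18,0,0,0,0],[40,50,-18,0,0,0,0],[40,50,-18,0,0,0,0],[40,50,-18,0,0,0,0],[40,50,-18,0,0,0,0],[40,50,-18,0,0,0,0],[40,50,-19,0,0,0,0]]'
python3 -m inch '[[40,35,-13,0,0,0,0],[40,15,-6,0,0,0,0],[40,5,-2,10,0,0,0],[40,0,0,40,0,0,0],[40,0,0,40,0,0,0],[40,0,0,20,0,0,0],[40,0,0,8,0,0,0],[40,0,0,3,0,0,0],[40,0,0,0,0,0,0],[40,0,0,0,0,0,0]]'
python3 -c "
from h import *
go(.6565,-.156,.110)"
```

```text
time: 22.5
tool_pos: [0.6352, -0.1029, 0.2403]
tcp_rot: [2.215, -2.224, -0.005]
wrist_force: [0.9, 0.2, -2.8]
finger_gap: 0.541
time: 23.75
tool_pos: [0.6581, -0.1554, 0.1233]
tcp_rot: [-2.217, 2.224, -0.004]
wrist_force: [1.1, 0.5, -2.7]
finger_gap: 0.541
t 23.75 p [ 0.6581 -0.1554  0.1233] psi -90.19 tilt 0.16 gap 50.9 F [ 1.1  0.5 -2.7] delta tool mm [ 0.6  1.6 13.3] turn -0.19
```

```bash
python3 -m inch '[[40,0,1,6,0,0,0],[40,0,0,3.5,0,0,0],[40,0,0,0,0,0,0]]'
python3 -m inch '[[40,0,0,1.5,0,0,0],[40,0,0,0,0,0,0]]'
python3 -m inch '[[40,0,0,1.5,0,0,0],[40,0,0,0,0,0,0]]'
```

```text
time: 24.12
tool_pos: [0.6556, -0.1549, 0.1114]
tcp_rot: [2.217, -2.225, -0.002]
wrist_force: [0.4, -0.5, -2.4]
finger_gap: 0.542
time: 24.38
tool_pos: [0.6561, -0.1551, 0.1105]
tcp_rot: [2.218, -2.225, -0.0]
wrist_force: [0.0, -0.3, -3.2]
finger_gap: 0.541
time: 24.62
tool_pos: [0.6564, -0.1552, 0.1101]
tcp_rot: [-2.218, 2.225, -0.001]
wrist_force: [-2.5, 0.6, 3.0]
finger_gap: 0.545
```

```bash
python3 -m inch '[[72,0,0,0,0,0,0],[72,0,0,0,0,0,0],[72,0,0,0,0,0,0],[72,0,0,-10,0,0,0],[72,0,0,-40,0,0,0],[72,0,0,-50,0,0,0],[72,0,0,-25,0,0,0],[72,-15,20,0,0,0,0],[72,-30,45,0,0,0,0],[72,-30,45,0,0,0,0]]' 35
python3 -m inch '[[72,-30,45,0,0,0,0],[72,-25,35,0,0,0,0],[72,-10,15,0,0,0,0],[72,0,0,0,0,0,0]]'
python3 -c "
from h import *
go(.451,-.0155,.151)
im,d=env.get_image('side');cv2.imwrite('pics/a5.png',cv2.resize(im[130:280,190:390],None,fx=4,fy=4))
for n,z in (('bearing_c',.0495),('stage_top',.042),('gear_c',.016),('dish_in',.003)):
  for q in env.pinpoint(n,'side'): print(n,q['p'],q['point'],at_z('side',q['point'],z).round(4))"
```

```text
time: 25.88
tool_pos: [0.5456, -0.0792, 0.235]
tcp_rot: [-2.217, 2.225, -0.002]
wrist_force: [0.4, 0.9, 1.2]
finger_gap: 0.767
time: 26.38
tool_pos: [0.4519, -0.0143, 0.2349]
tcp_rot: [-2.218, 2.224, -0.003]
wrist_force: [0.2, -1.0, -0.9]
finger_gap: 0.763
t 26.38 p [ 0.4519 -0.0143  0.2349] psi -90.14 tilt 0.12 gap 71.7 F [ 0.2 -1.  -0.9] delta tool mm [ 1.2  1.  83.9] turn -0.14
bearing_c 0.58 [322.7, 155.4] [ 0.4597 -0.3621  0.0495]
stage_top 0.81 [324.9, 162.3] [ 0.4501 -0.3379  0.042 ]
gear_c 0.71 [234.9, 195.7] [ 0.6675 -0.1625  0.016 ]
gear_c 0.56 [367.2, 188.6] [ 0.3247 -0.2685  0.016 ]
dish_in 0.58 [236.9, 202.7] [ 0.6594 -0.1503  0.003 ]
dish_in 0.42 [266.1, 395.5] [0.4675 0.3609 0.003 ]
```

View pics/a5.png

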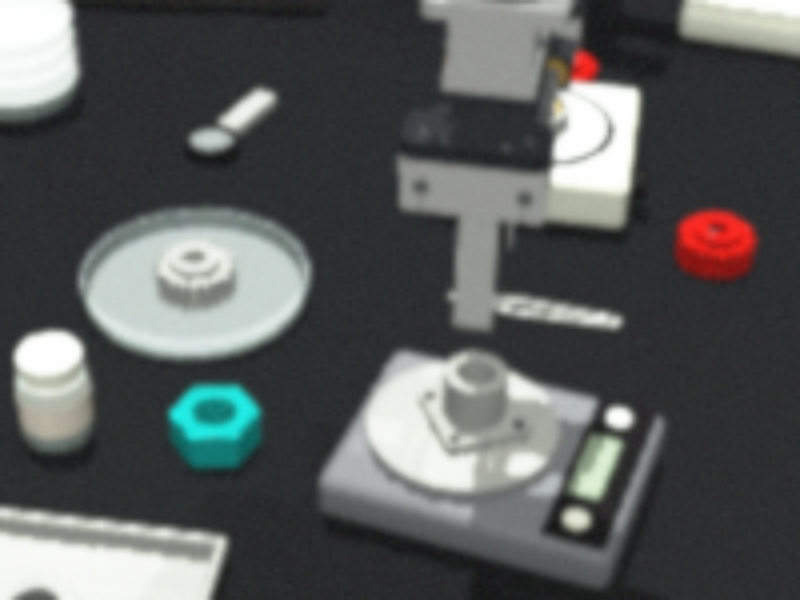

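The gear lies flat in the middle of the dish (crop 195,272). Next is the bush.

```bash
python3 -m inch '[[72,1,1,20,0,0,0],[72,0,0,35,0,0,0],[72,0,0,20,0,0,0],[72,0,0,7,0,0,0],[72,0,0,0,0,0,0],[72,0,0,0,0,0,0],[30,0,0,0,0,0,0],[30,0,0,0,0,0,0],[30,0,0,0,0,0,0],[30,0,0,0,0,0,0]]' 35
python3 -m inch '[[30,0,0,0,0,0,0],[30,0,0,0,0,0,0],[30,0,0,0,0,0,0]]'
python3 -c "
from h import *
go(.467,.362,.235)"
```

```text
time: 27.88
tool_pos: [0.4506, -0.0152, 0.1523]
tcp_rot: [-2.217, 2.225, 0.0]
wrist_force: [0.0, -0.9, 2.5]
finger_gap: 0.378
time: 28.25
tool_pos: [0.4507, -0.0152, 0.1523]
tcp_rot: [-2.217, 2.225, 0.0]
wrist_force: [0.1, 1.9, 2.5]
finger_gap: 0.377
t 28.25 p [ 0.4507 -0.0152  0.1523] psi -90.19 tilt 0.02 gap 35.4 F [0.1 1.9 2.5] delta tool mm [-377.3  -15.1  -82.6] turn -0.19
```

```bash
python3 -m inch '[[30,0,0,-10,0,0,0],[30,0,0,-35,0,0,0],[30,0,0,-30,0,0,0],[30,-10,0,-10,0,0,0],[30,-30,-1,0,0,0,0],[30,-50,-2,0,0,0,0],[30,-50,-2,0,0,0,0],[30,-50,-2,0,0,0,0],[30,-50,-2,0,0,0,0],[30,-50,-2,0,0,0,0]]' 35
python3 -m inch '[[30,-50,-2,0,0,0,0],[30,-30,-2,0,0,0,0],[30,-7,0,10,0,0,0],[30,0,0,40,0,0,0],[30,0,0,40,0,0,0],[30,0,0,15,0,0,0],[30,0,0,5,0,0,0],[30,0,0,3,0,0,0],[30,0,0,0,0,0,0]]'
python3 -c "
from h import *
go(.467,.362,.116)"
```

```text
time: 29.5
tool_pos: [0.4614, 0.2764, 0.2359]
tcp_rot: [2.217, -2.223, -0.001]
wrist_force: [1.1, -0.1, -1.6]
finger_gap: 0.376
time: 30.62
tool_pos: [0.4678, 0.3619, 0.1255]
tcp_rot: [-2.216, 2.224, -0.001]
wrist_force: [-0.3, -0.3, -1.9]
finger_gap: 0.375
t 30.62 p [0.4678 0.3619 0.1255] psi -90.2 tilt 0.15 gap 35.3 F [-0.3 -0.3 -1.9] delta tool mm [-0.1  0.8  9.5] turn -0.2
```

```bash
python3 -m inch '[[30,0,0,3,0,0,0],[30,0,0,3,0,0,0],[30,0,0,0,0,0,0]]'
python3 -m inch '[[30,0,0,1.5,0,0,0],[30,0,0,0,0,0,0]]'
python3 -m inch '[[30,0,0,1.5,0,0,0],[30,0,0,0,0,0,0]]'
```

```text
time: 31.0
tool_pos: [0.4667, 0.3615, 0.1179]
tcp_rot: [2.217, -2.225, -0.0]
wrist_force: [-0.0, 0.4, -2.6]
finger_gap: 0.38
time: 31.25
tool_pos: [0.4668, 0.3615, 0.1165]
tcp_rot: [2.218, -2.225, -0.0]
wrist_force: [0.0, -0.1, -1.9]
finger_gap: 0.382
time: 31.5
tool_pos: [0.4669, 0.3616, 0.1163]
tcp_rot: [2.218, -2.225, 0.0]
wrist_force: [-2.6, -1.8, 5.7]
finger_gap: 0.377
```

```bash
python3 -m inch '[[72,0,0,0,0,0,0],[72,0,0,0,0,0,0],[72,0,0,0,0,0,0],[72,0,0,-10,0,0,0],[72,0,0,-40,0,0,0],[72,0,0,-50,0,0,0],[72,10,-10,-15,0,0,0],[72,35,-30,0,0,0,0],[72,40,-36,0,0,0,0],[72,40,-36,0,0,0,0]]' 40
python3 -m inch '[[72,40,-36,0,0,0,0],[72,30,-30,0,0,0,0],[72,10,-9,0,0,0,0],[72,0,0,0,0,0,-7],[72,0,0,0,0,0,0]]'
python3 -c "
from h import *
go(.6535,.156,.1035,-83)
im,d=env.get_image('side');cv2.imwrite('pics/a6.png',cv2.resize(im[130:420,130:390],None,fx=2.05,fy=2.05))
for n,z in (('bearing_c',.0495),('gear_c',.016),('bush_c',.024)):
  for q in env.pinpoint(n,'side')[:1]: print(n,q['p'],q['point'],at_z('side',q['point'],z).round(4))"
```

```text
time: 32.75
tool_pos: [0.5792, 0.2344, 0.2295]
tcp_rot: [2.217, -2.224, -0.001]
wrist_force: [-0.2, 0.7, 0.5]
finger_gap: 0.765
time: 33.38
tool_pos: [0.6524, 0.1563, 0.2294]
tcp_rot: [2.348, -2.086, -0.002]
wrist_force: [0.2, -0.4, -0.9]
finger_gap: 0.77
t 33.38 p [0.6524 0.1563 0.2294] psi -83.25 tilt 0.11 gap 72.4 F [ 0.2 -0.4 -0.9] delta tool mm [  0.5  -1.3 125.9] turn -0.25
bearing_c 0.63 [323.9, 157.9] [ 0.4547 -0.3489  0.0495]
gear_c 0.64 [237.7, 197.2] [ 0.6585 -0.1574  0.016 ]
bush_c 0.66 [263.1, 388.9] [0.4721 0.3622 0.024 ]
```

View pics/a6.png

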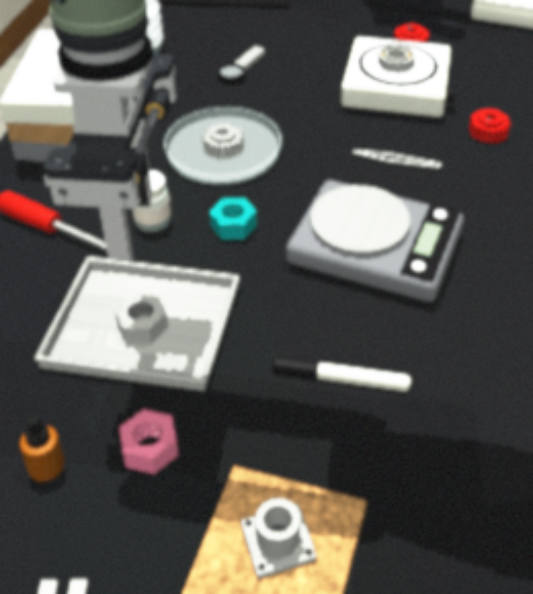

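The bearing is on the stage (crop 397,55), the gear is in the dish and the bush is on the pad, all flat. The pan is empty, so the nut is next.

```bash
python3 -m inch '[[72,0.5,-1,20,0,0,0],[72,0,0,40,0,0,0],[72,0,0,40,0,0,0],[72,0,0,15,0,0,0],[72,0,0,5,0,0,0],[72,0,0,3,0,0,0],[72,0,0,0,0,0,0],[72,0,0,0,0,0,0]]' 40
python3 -m inch '[[35,0,0,0,0,0,0],[35,0,0,0,0,0,0],[35,0,0,0,0,0,0],[35,0,0,0,0,0,0],[35,0,0,0,0,0,0],[35,0,0,0,0,0,0]]'
python3 -c "
from h import *
go(.458,-.014,.2355,-83)"
```

```text
time: 34.58
tool_pos: [0.6551, 0.1557, 0.1086]
tcp_rot: [-2.348, 2.084, -0.003]
wrist_force: [0.8, 0.2, 0.3]
finger_gap: 0.766
time: 35.33
tool_pos: [0.6543, 0.1559, 0.1073]
tcp_rot: [-2.349, 2.085, 0.0]
wrist_force: [-0.3, 1.1, 2.3]
finger_gap: 0.483
t 35.33 p [0.6543 0.1559 0.1073] psi -83.19 tilt 0.04 gap 45.4 F [-0.3  1.1  2.3] delta tool mm [ 145.3  215.  -128.3] turn -0.19
```

```bash
python3 -m inch '[[35,0,0,-10,0,0,0],[35,0,0,-40,0,0,0],[35,0,0,-45,0,0,0],[35,0,0,-25,0,0,0],[35,0,0,-8,0,0,0],[35,10,15,0,0,0,0],[35,25,35,0,0,0,0],[35,30,45,0,0,0,0],[35,30,45,0,0,0,0],[35,28,40,0,0,0,0]]' 40
python3 -m inch '[[35,15,25,0,0,0,0],[35,7,10,0,0,0,0],[35,0,0,15,0,0,0],[35,0,0,35,0,0,0],[35,0,0,20,0,0,0],[35,0,0,8,0,0,0],[35,0,0,3,0,0,0],[35,0,0,0,0,0,0],[35,0,0,0,0,0,0]]'
python3 -c "
from h import *
go(.458,-.014,.146,-83)"
```

```text
time: 36.58
tool_pos: [0.4874, 0.011, 0.2335]
tcp_rot: [2.348, -2.084, -0.004]
wrist_force: [-0.2, -0.7, -1.6]
finger_gap: 0.486
time: 37.7
tool_pos: [0.4587, -0.014, 0.155]
tcp_rot: [-2.349, 2.085, -0.003]
wrist_force: [-0.3, 0.0, -1.6]
finger_gap: 0.486
t 37.7 p [ 0.4587 -0.014   0.155 ] psi -83.19 tilt 0.11 gap 45.6 F [-0.3  0.  -1.6] delta tool mm [-0.1  0.7  9. ] turn -0.19
```

```bash
python3 -m inch '[[35,0,0,3,0,0,0],[35,0,0,3,0,0,0],[35,0,0,0,0,0,0]]'
python3 -m inch '[[35,0,0,1.5,0,0,0],[35,0,0,0,0,0,0]]'
python3 -m inch '[[35,0,0,1.5,0,0,0],[35,0,0,0,0,0,0]]'
```

```text
time: 38.08
tool_pos: [0.4577, -0.0139, 0.1479]
tcp_rot: [2.349, -2.086, -0.001]
wrist_force: [-0.8, -0.5, -2.2]
finger_gap: 0.484
time: 38.33
tool_pos: [0.4579, -0.0139, 0.1465]
tcp_rot: [2.349, -2.086, -0.0]
wrist_force: [-0.1, 0.6, -2.5]
finger_gap: 0.487
time: 38.58
tool_pos: [0.4581, -0.0139, 0.1463]
tcp_rot: [2.349, -2.085, -0.0]
wrist_force: [-4.2, 0.3, 7.0]
finger_gap: 0.487
```

```bash
python3 -m inch '[[72,0,0,0,0,0,0],[72,0,0,0,0,0,0],[72,0,0,0,0,0,0],[72,0,0,-10,0,0,0],[72,0,0,-40,0,0,0],[72,0,0,-35,0,0,7],[72,-20,-1,0,0,0,0],[72,-45,-1,0,0,0,0],[72,-55,-1,0,0,0,0],[72,-55,-1,0,0,0,0]]' 35
python3 -m inch '[[72,-55,-1,0,0,0,0],[72,-55,-1,0,0,0,0],[72,-50,-1,0,0,0,0],[72,-30,-2,0,0,0,0],[72,-10,0,0,0,0,0],[72,0,0,0,0,0,0]]'
python3 -c "
from h import *
go(.467,.3616,.1165)"
```

```text
time: 39.83
tool_pos: [0.4628, 0.1625, 0.2311]
tcp_rot: [-2.216, 2.225, -0.002]
wrist_force: [0.2, -0.5, 0.3]
finger_gap: 0.765
time: 40.58
tool_pos: [0.4681, 0.3609, 0.2302]
tcp_rot: [2.218, -2.224, 0.001]
wrist_force: [-0.5, -0.3, -0.6]
finger_gap: 0.767
t 40.58 p [0.4681 0.3609 0.2302] psi -90.16 tilt 0.03 gap 72.1 F [-0.5 -0.3 -0.6] delta tool mm [ -0.8   1.1 113.7] turn -0.16
```

```bash
python3 -m inch '[[72,-1,1,20,0,0,0],[72,0,0,40,0,0,0],[72,0,0,40,0,0,0],[72,0,0,12,0,0,0],[72,0,0,0,0,0,0],[72,0,0,0,0,0,0],[30,0,0,0,0,0,0],[30,0,0,0,0,0,0],[30,0,0,0,0,0,0],[30,0,0,0,0,0,0]]' 35
python3 -m inch '[[30,0,0,0,0,0,0],[30,0,0,0,0,0,0],[30,0,0,0,0,0,0]]'
python3 -c "
from h import *
go(.655,.1525,.24)"
```

```text
time: 41.82
tool_pos: [0.4672, 0.362, 0.1183]
tcp_rot: [2.218, -2.225, 0.0]
wrist_force: [0.2, -0.7, 2.9]
finger_gap: 0.381
time: 42.2
tool_pos: [0.4672, 0.362, 0.1183]
tcp_rot: [2.218, -2.225, 0.0]
wrist_force: [0.3, -1.6, 1.7]
finger_gap: 0.374
t 42.2 p [0.4672 0.362  0.1183] psi -90.19 tilt 0.01 gap 35.2 F [ 0.3 -1.6  1.7] delta tool mm [ 208.9 -188.5 -121.7] turn -0.19
```

```bash
python3 -m inch '[[30,0,0,-10,0,0,0],[30,0,0,-40,0,0,0],[30,0,0,-40,0,0,0],[30,0,0,-22,0,0,0],[30,0,0,-8,0,0,0],[30,12,-10,0,0,0,0],[30,30,-27,0,0,0,0],[30,38,-34,0,0,0,0],[30,38,-34,0,0,0,0],[30,38,-34,0,0,0,0]]' 35
python3 -m inch '[[30,33,-30,0,0,0,0],[30,15,-15,0,0,0,0],[30,5,-4,10,0,0,0],[30,0,0,40,0,0,0],[30,0,0,40,0,0,0],[30,0,0,15,0,0,0],[30,0,0,5,0,0,0],[30,0,0,0,0,0,0],[30,0,0,0,0,0,0]]'
python3 -c "
from h import *
go(.655,.1525,.115)"
```

```text
time: 43.45
tool_pos: [0.606, 0.2031, 0.2357]
tcp_rot: [2.215, -2.223, -0.003]
wrist_force: [0.6, 1.4, -1.5]
finger_gap: 0.378
time: 44.58
tool_pos: [0.6558, 0.1527, 0.1303]
tcp_rot: [-2.216, 2.223, -0.004]
wrist_force: [-0.1, 0.2, -2.3]
finger_gap: 0.376
t 44.58 p [0.6558 0.1527 0.1303] psi -90.18 tilt 0.21 gap 35.3 F [-0.1  0.2 -2.3] delta tool mm [ 0.2  0.8 15.3] turn -0.18
```

```bash
python3 -m inch '[[30,0,0.5,6,0,0,0],[30,0,0,4,0,0,0],[30,0,0,2,0,0,0],[30,0,0,0,0,0,0]]'
python3 -m inch '[[30,0,0,1.5,0,0,0],[30,0,0,0,0,0,0]]'
python3 -m inch '[[30,0,0,1.5,0,0,0],[30,0,0,0,0,0,0]]'
```

```text
time: 45.08
tool_pos: [0.6538, 0.1524, 0.1157]
tcp_rot: [2.217, -2.225, -0.001]
wrist_force: [-0.1, 0.8, -1.6]
finger_gap: 0.374
time: 45.32
tool_pos: [0.6542, 0.1525, 0.1153]
tcp_rot: [-2.218, 2.225, -0.001]
wrist_force: [-0.7, -0.6, 0.6]
finger_gap: 0.373
time: 45.58
tool_pos: [0.6543, 0.1525, 0.1153]
tcp_rot: [-2.218, 2.225, -0.001]
wrist_force: [-4.6, -1.0, 8.1]
finger_gap: 0.377
```

```bash
python3 -m inch '[[72,0,0,0,0,0,0],[72,0,0,0,0,0,0],[72,0,0,0,0,0,0],[72,0,0,-10,0,0,0],[72,0,0,-40,0,0,0],[72,0,0,-50,0,0,0],[72,0,0,-50,0,0,0],[72,20,12,-20,0,0,0],[72,40,24,0,0,0,0],[72,50,30,0,0,0,0]]'
python3 -m inch '[[72,50,30,0,0,0,0],[72,50,30,0,0,0,0],[72,50,30,0,0,0,0],[72,50,30,0,0,0,0],[72,50,30,0,0,0,0],[72,50,30,0,0,0,0],[72,50,30,0,0,0,0],[72,50,28,0,0,0,0],[72,50,20,0,0,0,0],[72,20,10,0,0,0,0]]'
python3 -m inch '[[72,20,10,0,0,0,0],[72,0,0,0,0,0,0],[72,0,0,0,0,0,0]]'
python3 - <<'E'
from h import *
go(.25,-.5)
for c in('top','side'):
    im,d=env.get_image(c); cv2.imwrite(f'pics/f{c}.png',im)
    if c=='top':
        P=cloud('top',d)
        def band(name,u,v,r,lo,hi):
            s=P[v-r:v+r,u-r:u+r].reshape(-1,3); s=s[(s[:,2]>lo)&(s[:,2]<hi)]; cc,rad=cv2.minEnclosingCircle((s[:,:2]*1000).astype(np.float32)); print(name,len(s),np.round(cc,1),round(rad,1),np.median(s[:,2]).round(4))
        band('bearing',404,233,22,.052,.075);band('nut',267,235,22,.060,.085);band('gear',321,158,16,.017,.04);band('bush barrel',202,162,18,.028,.05);band('pad>15mm',121,235,18,.015,.08)
    for n,z in (('bearing_c',.0495),('nut_c',.054),('gear_c',.016),('bush_c',.021),('jar_c',.03)):
        print(c,n,[(round(q['p'],2),at_z(c,q['point'],z)[:2].round(4).tolist()) for q in env.pinpoint(n,c)])
E
```

```text
time: 46.82
tool_pos: [0.5875, 0.0421, 0.2846]
tcp_rot: [-2.219, 2.222, -0.004]
wrist_force: [-0.0, 0.5, 1.0]
finger_gap: 0.762
time: 48.08
tool_pos: [0.3168, -0.4289, 0.284]
tcp_rot: [2.214, -2.228, 0.003]
wrist_force: [0.3, -0.6, -0.4]
finger_gap: 0.765
time: 48.45
tool_pos: [0.3086, -0.4453, 0.283]
tcp_rot: [-2.219, 2.223, 0.001]
wrist_force: [0.4, -0.1, -0.9]
finger_gap: 0.769
t 48.45 p [ 0.3086 -0.4453  0.283 ] psi -90.12 tilt 0.06 gap 72.3 F [ 0.4 -0.1 -0.9] delta tool mm [54.8 58.5 -0.1] turn -0.12
bearing 284 [ 456.  -348.2] 26.1 0.0571
nut 243 [457.7 -15.2] 25.8 0.0666
gear 266 [ 653.8 -156.2] 26.0 0.0257
bush barrel 124 [653.9 151.4] 18.1 0.0386
pad>15mm 0 [0. 0.] 0.0 nan
top bearing_c [(0.68, [0.46, -0.3549]), (0.5, [0.6384, 0.1407])]
top nut_c [(0.74, [0.4646, -0.0158]), (0.67, [0.5889, 0.2756]), (0.51, [0.5982, -0.014])]
top gear_c [(0.86, [0.6551, -0.1554]), (0.86, [0.3164, -0.2686]), (0.54, [0.4456, -0.4787])]
top bush_c [(0.69, [0.6586, 0.16])]
top jar_c [(0.52, [0.7012, -0.0076]), (0.51, [0.6456, -0.1511]), (0.25, [0.463, -0.0158])]
side bearing_c [(0.7, [0.4579, -0.3562])]
side nut_c [(0.94, [0.46, -0.0161]), (0.64, [0.5867, 0.0306])]
side gear_c [(0.76, [0.658, -0.1548]), (0.62, [0.3164, -0.2703])]
side bush_c [(0.82, [0.6593, 0.1491])]
side jar_c [(0.91, [0.6978, 0.0009])]
  return _methods._mean(a, axis=axis, dtype=dtype,
  ret = ret.dtype.type(ret / rcount)
```

View pics/ftop.png

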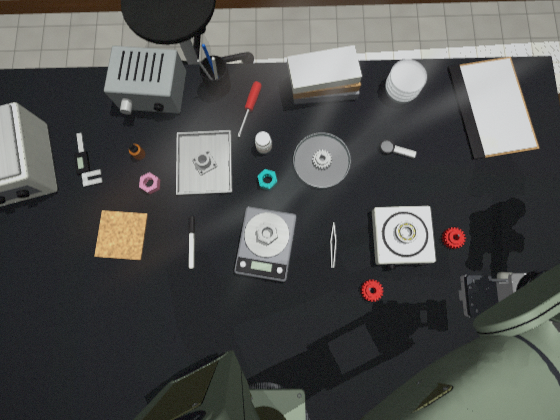

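View pics/fside.png

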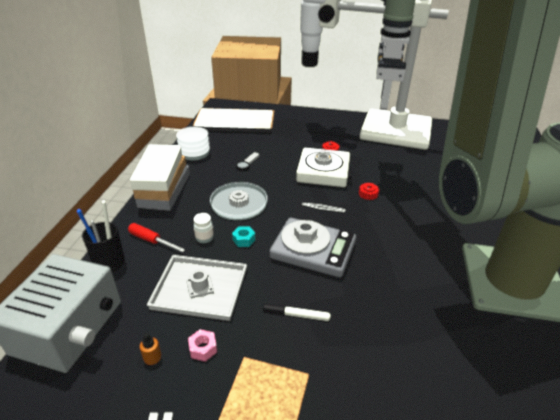

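All four parts lie flat in the middle of their places: bearing (405,232), nut (266,234), gear (321,158) and bush (203,161). The pad is empty and the jar still stands at (263,142). Depth puts each part within about 3 mm of its place's centre. I'm handing the job in.

```bash
python3 -c "
from station import env
print(env.sign_off())"
```

```text
the job is handed in; nothing more can be done
None
```

The job is done and handed in at about 49 s. I set the gear aside on the cork pad, moved the bearing to the stage, and put the gear in the dish. Then I set the bush aside on the pad, moved the nut to the balance pan, and put the bush in the tray. I lowered each part until the wrist force showed contact before letting go.

**Last checks:**
- **Positions:** depth in the top view put each part within about 3 mm of the centre I measured for its place. Top-face heights matched parts lying flat to about 3 mm.
- **Pad, jar and arm:** the pad was empty, the jar stood where it was, and the arm was clear of everything.
- **Disagreement:** the networks' point estimates differed from the depth values by up to about 10 mm, for example the bush in the top view. They also returned a few false or look-alike hits, which I set aside after comparing with the pictures. `sign_off` gave no verdict.

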